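# Drive a stuck tape core out of the stripping sleeve

## Robot

A 7-joint arm with a two-finger parallel gripper is mounted at the origin on a cart in front of the work surface, level with it; the furniture and walls round the work are solid. World frame = base frame: x ahead of the robot, y to its left, z up, the work surface at z = 0. Lengths are in m, angles in rad, forces in N, time in s.
With the tool pointing down it reaches from about 0.425 to 0.925 m from the base axis. Payload 6.8 kg.
Tool frame: the origin (TCP) lies midway between the tips of the shut fingers; the grasp point (between the pads) lies 19 mm behind it; z points along the fingers, y is the line along which they close (so a half turn about z gives the same grasp; the last joint's range is limited). The gripper opens to 85 mm and grips with 20 to 120 N. Pads are 22 mm wide; open, the fingers measure 114 mm over their backs; the gripper's body (76 mm by 85 mm) begins 54 mm behind the grasp point. The pads swing forward as they close: fully open they stand 13 mm farther back than shut.
Start: joints at [1.145, 0.477, 0.022, 1.555, -0.011, 1.109, -0.083], TCP at [0.211, -0.641, 0.231] pointing down, gripper open.
Joint ranges: [-2.96, 2.96], [-0.34, 2.1], [-1.41, 1.46], [0.24, 2.44], [-1.37, 4.51], [0.17, 1.92], [-2.96, 2.96]. Speed limits (rad/s): [2.39, 2.39, 3.14, 3.14, 3.14, 3.14, 3.14].

## Interface

Orientations are given as a rotation vector (axis times angle).
In Python, from bench import r gives the robot as it stands.
- The arm moves only by the tool servo_tool, never from a script. Its arguments are lists of equal length, an entry for each row: "turn": the turn, a rotation vector about the world's x, y, z in units of 5 degrees (1.0 is 5 degrees), a list of three; "slide": the shift along the world's x, y, z in units of 30 mm (1.0 is 30 mm), a list of three; "hand": the opening, from 0 (shut) to 1 (fully open). In form: {"turn": [[rx, ry, rz], ...], "slide": [[dx, dy, dz], ...], "hand": [hand, ...]}. A call has 1 to 8 rows; each row is the pose to reach, as a shift and turn from the pose commanded when the call began; what a row does not reach only later rows make up. A row lasts 1/8 s, in which the tool goes at most 62.5 mm and 10.7 degrees, less where a joint would pass 70% of its speed; a pose out of reach is approached as far as the arm can. A call with a gripper value outside its range is refused whole. The fingers move at their own pace and stop on an object; "squeeze" is the grip in N (left out, the last holds). Time passes only in rows, so rows that repeat a pose let the fingers close. It gives the time, the measured TCP pose, the force, the opening and the grip force at its end, in the units of the state.
- r.get_obs(): the state, without advancing time (a new reading comes with each control period).
- r.grab_frame(name): name is "side" or "top" or "wrist"; returns (picture, depth): 400x640x3 uint8, red, green, blue; 400x640 float32, m along the optical axis (not along the pixel's ray), 0 where there is no reading.
- r.get_calibration(name): a dict with "fovy" (degrees; the focal length in pixels is half the picture's height over the tangent of half this angle, whatever the lens; pixels are square), "cx", "cy" (the principal point, pixels), "R" (3x3) and "t" (3): a world point X has camera coordinates R X + t. Camera axes: x right, y down, z forward; pixel columns grow to the right and rows downward; lengths in m; the calibration is good to about 2 mm. A picture is of the moment at which its call begins: read the wrist's pose just before it. get_calibration takes no time and is no camera call; for the wrist camera it gives the pose at the moment of the call.
- r.hand_in(): hands the job in; it is judged then, once.
The state is a dict: "clock": time; "joints": joint angles; "qvel": joint speeds; "tau": joint torques, N m; "tcp_pos": TCP position; "orientation": TCP orientation; "contact_force": force on the tool from outside, world axes, zero at the start; "moment": the same for the moment, N m; "grip_width": finger opening in m; "gripper_force": force on a finger pad.
Only numpy, scipy, OpenCV 4.12 (cv2) and the standard library are available. Lean on these libraries where they do the work, as an engineer would, in place of code of your own. Each camera call takes 0.05 s, during which the arm holds its last target. There are 200 camera calls.

## Task

A short cardboard tape core is stuck in the sloping sleeve of the core-stripping stand. Take the red-handled ejector out of its wooden holder, push it down through the sleeve from the upper mouth until the core is driven out and drops into the orange catch tray, then stand the ejector back upright in its holder and let go. Leave the other things on the table where they are.

Things in the scene. Friction and masses are not known exactly. Their poses are not given: they have to be found in the camera images.
- stand: Fixed core-stripping stand: grey base plate 104 mm wide (x -92 to +122 mm), 8 mm thick; two upright green cheeks (y +-40 to +-46 mm, x -50 to +6 mm, up to z = 130 mm) carry the sloping sleeve; orange catch tray below its outlet. Origin on the table under the centre of the outlet; x points from the mouth side, which faces the robot within about 20 degrees, to the tray's far end; z up.
- sleeve: Fixed aluminium tube 70 mm long, 60 mm outside, 44 mm bore, sloped 35 degrees from vertical. Origin at the centre of its lower outlet, 78 mm above the table; z runs up the bore to the mouth's centre at z = +70 mm. Three sprung balls in the wall at z = 12 mm hold the core up; it takes about 8 to 16 N to push it past them. With the ejector's foot at z = 0 to 4 mm the core is out and falls.
- tray (a point): Centre of the floor of the orange open catch tray, 11 mm above the table, 33 mm along the stand's x axis. Inside it is 158 mm long (stand's x) and 70 mm wide; walls up to 40 mm above the table.
- core: Brown cardboard tape core, a tube 42 mm across and 24 mm long, loose, about 30 to 55 g. Origin at the centre of one end, z along its axis. At the start it sits in the sleeve with this end down at about z = 17 mm of the sleeve, the other end up at about z = 41 mm.
- core_centre (a point): Centre of the core, on its axis 12 mm from the core's origin.
- ejector: Ejector, loose, about 0.2 kg, 160 mm tall: round flat steel foot 38 mm wide (conical above, 13 mm high), shaft 14 mm thick, flange 38 mm wide at z = 100 to 105 mm, above it a red handle 24 x 24 mm square up to z = 160 mm (faces square to x and y). Origin at the centre of the foot's underside, z up the shaft. Starts upright in the holder, foot on the holder's floor.
- holder: Fixed wooden block 84 x 84 x 34 mm with a round blind hole 47 mm wide in its top centre; the hole's floor is 8 mm above the table, its mouth 34 mm above. Origin under the centre of the block, on the table. It stands to the right of the stand (as the robot sees it), nearer to the robot or farther off. The bag taper's tape reel hangs over the middle of the table (x 0.51 to 0.55, y -0.06 to 0.11 m, from 0.47 m up): keep the wrist clear of it.
- swab_tub_l: Bystander: loose round white tub with a green pattern, 75 mm wide, 88 mm tall; origin under its centre.
- glue: Bystander: loose white glue stick standing upright, 26 mm wide, 88 mm tall; origin under its centre.
- clear: Bystander: loose small roll of clear tape lying flat, 54 mm wide, 18 mm tall; origin under its centre.
- measure: Bystander: loose grey tape measure, 32 x 65 mm, 54 mm tall; origin under its centre.
Not all that is in view belongs to the job. There is more than one size of the ejector; the job needs the largest.

How it is judged:
On the way, in this order (a step that is already met when the one before it is completed fails the run):
1. the ejector is lifted out of its holder (height (world z) of ejector above 0.05 m), for 0.1 s.
2. the ejector, inside the sleeve from the mouth side, has driven the core past the balls (x of ejector in the frame of sleeve between -0.008 and 0.008 m and y of ejector in the frame of sleeve between -0.008 and 0.008 m and z of ejector in the frame of sleeve below 0.035 m and angle between the z axis of ejector and the z axis of sleeve, either way round below 0.2 rad and z of core_centre in the frame of sleeve below 0.002 m), for 0.05 s.
At the end, for the whole second after the job is handed in: The core lies at rest in the orange catch tray (its centre within the tray and less than 40 mm above the table), and the ejector stands released, upright (within 0.1 rad) and at rest in its holder, its foot down on the holder's floor (within 5 mm) and within 9 mm of the hole's centre (x of core_centre in the frame of stand between -0.047 and 0.113 m and y of core_centre in the frame of stand between -0.036 and 0.036 m and height (world z) of core_centre below 0.04 m and linear speed of each of core, ejector below 0.02 m/s and horizontal distance between ejector and holder below 0.009 m and height (world z) of ejector between 0.003 and 0.013 m and angle between ejector's own z axis and vertical below 0.1 rad); the robot touches nothing.
It fails at once if a bystander (swab tub, glue stick, small roll of clear tape, tape measure) is moved by more than 3 cm (distance of any of swab_tub_l, glue, clear, measure from where it was at the start of the episode above 0.03 m).
It also fails if it takes over 58 s, if anything falls off the work surface, if the arm or the gripper's body presses on something with over 40 N, if the wrist force passes 120 N, or if a joint passes its speed limit or range.

## Working session

There is one attempt and no reset: what is moved stays moved. The work goes in short steps, Python scripts to look and compute and a tool call to move; the robot and the scene stay as the last step left them, time stands still between calls to the robot, and variables do not carry over. Pictures are saved under pics/ and viewed, at most 10 in all, crops included, and the job is handed in when it is done.

Besides the shell and the picture viewer there is one more tool, called after "Call:" by a JSON object that holds its "fn" and its "kwargs". servo_tool: Moves the arm, as the interface text tells. Its arguments: {"type":"object","properties":{"turn":{"type":"array"},"slide":{"type":"array"},"hand":{"type":"array"},"squeeze":{"type":"number"}},"required":["turn","slide","hand"]}

```bash
mkdir -p pics; ls
cat > h.py <<'E'
from bench import r
import numpy as np, cv2
def grab(n):
    c=r.get_calibration(n); im,d=r.grab_frame(n); return im,d,c
def f(c): return 200/np.tan(np.radians(c["fovy"])/2)
def ray(c,u,v):
    R=np.array(c["R"]);t=np.array(c["t"])
    d=R.T@np.array([(u-c["cx"])/f(c),(v-c["cy"])/f(c),1]); return -R.T@t,d
def onz(c,u,v,z):
    o,d=ray(c,u,v); return o+d*(z-o[2])/d[2]
def cloud(d,c):
    v,u=np.mgrid[:400,:640]; F=f(c)
    P=np.stack([(u-c["cx"])/F*d,(v-c["cy"])/F*d,d],-1)
    return (P-np.array(c["t"]))@np.array(c["R"])
def proj(c,X):
    p=np.array(c["R"])@X+np.array(c["t"]); return p[:2]/p[2]*f(c)+[c["cx"],c["cy"]]
E
python3 - <<'E'
from h import *
for n in("top","side"):
    im,d,c=grab(n); cv2.imwrite(f"pics/{n}0.png",im[...,::-1]); np.savez(f"{n}0.npz",im=im,d=d,**c)
    print(n,c)
print(r.get_obs())
E
```

```text
pics
top {'fovy': 47.3704567184291, 'cx': 315.6337728663376, 'cy': 201.01531113843126, 'R': array([[ 0.02608322, -0.99958854,  0.01193412],
       [-0.98583373, -0.02769929, -0.16542252],
       [ 0.16568502, -0.0074503 , -0.98615058]]), 't': array([-0.03837778,  0.46628304,  1.00166865])}
side {'fovy': 48.561658942607174, 'cx': 317.34878760133495, 'cy': 198.6431609854757, 'R': array([[-0.95340979, -0.30166928, -0.00232821],
       [-0.22447824,  0.71456518, -0.66257537],
       [ 0.20154229, -0.63118322, -0.74899163]]), 't': array([0.42811025, 0.17711648, 0.99729179])}
{'clock': 0.1, 'joints': array([ 1.14491366,  0.47775055,  0.02232422,  1.55632274, -0.01153089,
        1.109317  , -0.08305991]), 'qvel': array([ 3.07606925e-04, -1.46578863e-03, -7.63576885e-04, -2.71525723e-03,
        5.48443178e-04,  5.52811142e-04,  1.49783192e-05]), 'tau': array([ 4.26368555e-03, -5.97756958e+01,  1.61405772e+00, -2.81952864e+01,
        1.28342558e-02,  5.05405362e-03,  1.73041707e-05]), 'tcp_pos': array([ 0.21075586, -0.64069845,  0.23041298]), 'orientation': array([-3.10039034e+00, -4.96913335e-01,  5.48175530e-04]), 'contact_force': array([-0.01115078, -0.48134677,  0.64958434]), 'moment': array([-0.0111292 , -0.03450526,  0.02996285]), 'gripper_force': 0.0, 'grip_width': 0.08547227266462867}
```

View pics/top0.png

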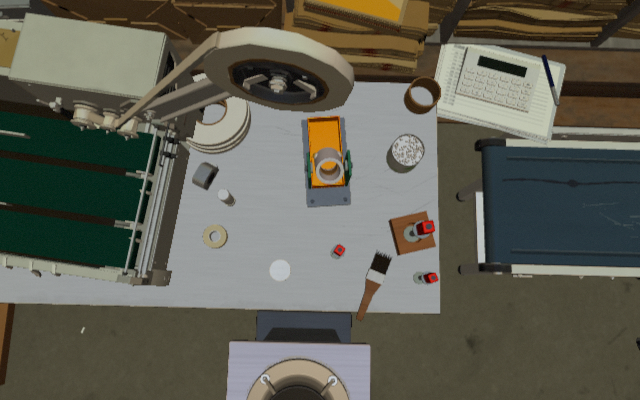

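View pics/side0.png

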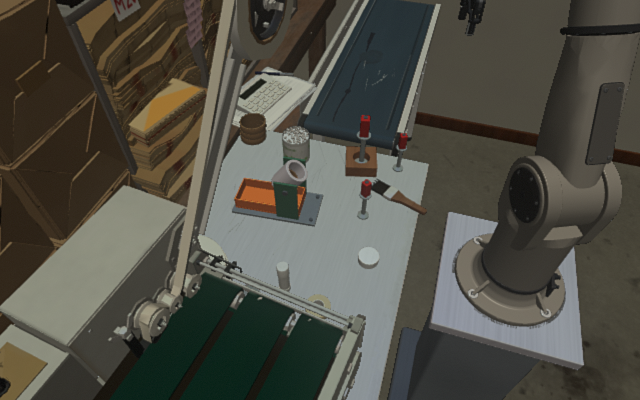

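The top view shows three red-handled tools, at (425,228) in the wooden holder, (430,278) and (339,250). The one in the holder looks the tallest. The stand with the sleeve is at about (328,165), and the holder block at (412,232). In the side view the same tool is at (364,140) in the holder, and the others are at (402,145) and (366,195).

```bash
cat > m.py <<'E'
from h import *
def load(n):
    z=np.load(f"{n}0.npz"); return z["im"],z["d"],{k:z[k] for k in("fovy","cx","cy","R","t")}
for n in("top","side"):
    im,d,c=load(n); P=cloud(d,c); hsv=cv2.cvtColor(im,cv2.COLOR_RGB2HSV); H,S,V=cv2.split(hsv)
    red=(((H<6)|(H>172))&(S>150)&(V>90)).astype(np.uint8)
    N,L,st,ce=cv2.connectedComponentsWithStats(red)
    for i in range(1,N):
        if st[i,4]>25:
            p=P[L==i]; p=p[p[:,2]<.3]
            if len(p)<5: continue
            zt=np.percentile(p[:,2],95); q=p[p[:,2]>zt-.006]
            print(n,"red",ce[i].round(1),st[i],"ztop",zt.round(3),"topxy",q.mean(0).round(4),len(q))
    # orange tray, base, holder by cloud
    brown=(H>5)&(H<16)&(S>90)&(abs(P[...,2]-.034)<.006)&(abs(P[...,0]-.55)<.25)&(P[...,1]<-.15)&(P[...,1]>-.4)
    p=P[brown]; print(n,"holder",len(p),p.mean(0).round(4),cv2.minAreaRect(p[:,:2].astype(np.float32)*1000))
    orange=(H>5)&(H<20)&(S>180)&(V>120)&(abs(P[...,1])<.15)&(P[...,2]<.06)&(P[...,2]>0)
    p=P[orange]; print(n,"orange",len(p),p.mean(0).round(4),cv2.minAreaRect(p[:,:2].astype(np.float32)*1000))
    near=(abs(P[...,0]-.7)<.2)&(abs(P[...,1]+.02)<.13)
    pl=near&(P[...,2]>.004)&(P[...,2]<.013)&(S<90)
    m=cv2.morphologyEx(pl.astype(np.uint8),cv2.MORPH_OPEN,np.ones((3,3)))
    p=P[m>0]; print(n,"plate",len(p),p.mean(0).round(4),cv2.minAreaRect(p[:,:2].astype(np.float32)*1000))
    sl=near&(P[...,2]>.1)&(P[...,2]<.2); p=P[sl]; print(n,"sleeve hi",len(p),p.mean(0).round(4),p.min(0).round(3),p.max(0).round(3))
im,d,c=load("top"); cv2.imwrite("pics/c1.png",np.hstack([cv2.resize(im[190:300,380:450,::-1],None,fx=5,fy=5,interpolation=cv2.INTER_CUBIC),cv2.resize(im[110:220,290:366,::-1],None,fx=5,fy=5,interpolation=cv2.INTER_CUBIC)]))
E
python3 m.py
```

```text
top red [427.6 226.6] [422 221  13  12 107] ztop 0.172 topxy [ 0.4002 -0.2481  0.1688] 103
top red [339.  249.7] [334 245  11  11  56] ztop 0.124 topxy [ 0.3526 -0.0758  0.1221] 54
top red [432.3 277.3] [428 273  10  10  59] ztop 0.125 topxy [ 0.301  -0.2679  0.122 ] 54
top holder 912 [ 0.4178 -0.2441  0.0342] ((559.359619140625, -252.4837188720703), (100.5625991821289, 415.71051025390625), 88.49524688720703)
top orange 1179 [ 0.6125 -0.0412  0.0153] ((586.9815673828125, -44.96690368652344), (164.09176635742188, 75.77455139160156), 5.468588829040527)
top plate 451 [ 0.6062 -0.039   0.0083] ((585.6065673828125, -45.298152923583984), (179.15493774414062, 104.11044311523438), 5.340895652770996)
top sleeve hi 4469 [ 0.7814 -0.0368  0.1369] [ 0.5  -0.15  0.1 ] [0.898 0.11  0.2  ]
side red [365.1 118.5] [361 115   9   7  40] ztop 0.171 topxy [ 0.4013 -0.2458  0.1684] 40
side red [366.1 183.3] [362 180   9   7  26] ztop 0.125 topxy [ 0.3539 -0.0736  0.1218] 25
side holder 592 [ 0.4378 -0.2459  0.0345] ((560.3511962890625, -253.19786071777344), (104.26351165771484, 415.1943664550781), 88.13044738769531)
side orange 527 [ 0.6171 -0.0515  0.0154] ((587.3623046875, -44.985137939453125), (164.17018127441406, 77.06477355957031), 4.677365779876709)
side plate 377 [ 0.5796 -0.0111  0.0088] ((567.5250854492188, -14.297935485839844), (203.2547607421875, 90.25052642822266), 32.877716064453125)
side sleeve hi 4745 [ 0.7888 -0.0189  0.1406] [ 0.5  -0.15  0.1 ] [0.9  0.11 0.2 ]
```

View pics/c1.png

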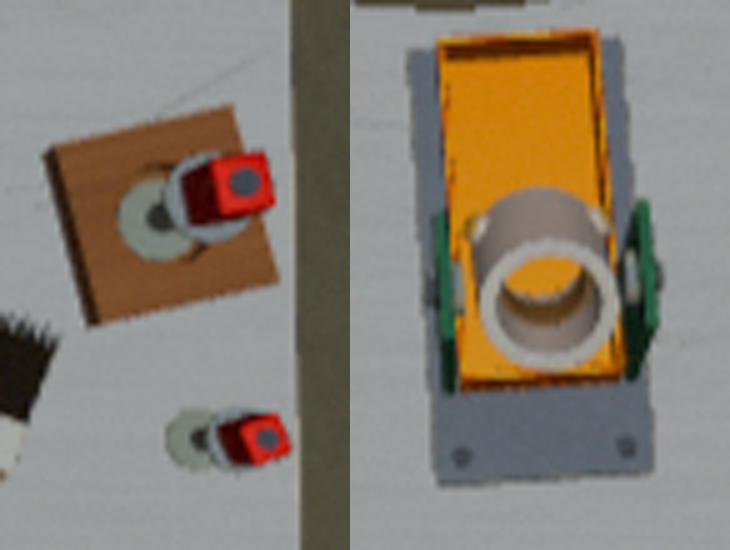

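Candidates by top-view pixel:
- (425,228), in the holder: top at 0.168 m, which matches 8+160 mm.
- (339,250): top at 0.122 m.
- (430,278): top at 0.122 m.

The crop confirms the one in the holder is the largest, so I choose it. The sleeve mouth is open towards the robot.

Run:
```python
from h import *
from scipy.spatial.transform import Rotation as Ro
z=np.load("top0.npz"); im=z["im"];d=z["d"];c={k:z[k] for k in("fovy","cx","cy","R","t")}
P=cloud(d,c);H,S,V=cv2.split(cv2.cvtColor(im,cv2.COLOR_RGB2HSV))
brown=((H>5)&(H<16)&(S>90)&(abs(P[...,2]-.034)<.006)&(abs(P[...,0]-.4)<.08)&(abs(P[...,1]+.23)<.08))
p=P[brown]; print("holder",cv2.minAreaRect(p[:,:2].astype(np.float32)*1000))
print([onz(c,380+a/5-.4,190+b/5-.4,.034).round(4) for a,b in((50,150),(232,105),(278,280),(95,325))])
print(sorted(V[215:240,415:442][(S[215:240,415:442]>150)])[::8])
yy,xx=np.where((S>150)&(V>200)&((H<6)|(H>172))); k=(abs(yy-227)<10)&(abs(xx-428)<12)
q=np.array([onz(c,u,v,.168) for u,v in zip(xx[k],yy[k])]); print("handle",q.mean(0),cv2.minAreaRect(q[:,:2].astype(np.float32)*1000))
# mouth rim ellipse (crop ellipse by eye 550,303 in crop) 
m=(P[...,2]>.09)&(P[...,2]<.18)&(abs(P[...,0]-.52)<.07)&(abs(P[...,1]+.05)<.045)
p=P[m]; n=np.array([-np.sin(np.radians(35))*np.cos(.09),-np.sin(np.radians(35))*np.sin(.09),np.cos(np.radians(35))])
s=p@n; h,e=np.histogram(s,bins=np.arange(s.min(),s.max(),.002)); smax=e[h.argmax()]; rim=p[abs(s-np.percentile(s,97))<.004]
print("rim",len(rim),rim.mean(0),h,e[:2], "pred s",np.array([.5142,-.0516,.1353])@n)
print(proj(c,np.array([.5142,-.0516,.1353])),"vs crop ellipse ctr",(290+(550-350)/5-.4,110+303/5-.4))
o=r.get_obs(); print(Ro.from_rotvec(o["orientation"]).as_matrix().round(3))
```

```text
holder ((401.8385314941406, -248.01699829101562), (82.28827667236328, 84.6246566772461), 14.675461769104004)
[array([ 0.4297, -0.1957,  0.034 ]), array([ 0.4528, -0.2793,  0.034 ]), array([ 0.3733, -0.2991,  0.034 ]), array([ 0.3508, -0.216 ,  0.034 ])]
[np.uint8(49), np.uint8(54), np.uint8(55), np.uint8(56), np.uint8(56), np.uint8(57), np.uint8(58), np.uint8(60), np.uint8(82), np.uint8(104), np.uint8(116), np.uint8(117), np.uint8(117), np.uint8(118), np.uint8(118), np.uint8(119), np.uint8(120), np.uint8(120), np.uint8(121), np.uint8(122), np.uint8(123), np.uint8(124), np.uint8(125), np.uint8(136), np.uint8(143), np.uint8(156), np.uint8(165), np.uint8(172), np.uint8(181), np.uint8(184), np.uint8(188), np.uint8(192), np.uint8(196), np.uint8(200), np.uint8(204)]
handle [ 0.39977301 -0.24329664  0.168     ] ((399.5562744140625, -243.36492919921875), (17.63554573059082, 7.024562358856201), 29.435819625854492)
rim 231 [ 0.51404459 -0.05084973  0.13606407] [  4   4   6   6   9   6  13  18  23  12   6  12  18  26  14  14  12  26
  24  34  54  39  42  35  24  23  26  27  20  31  29  31  29  75 129  73
  15] [-0.24936273 -0.24736273] pred s -0.18024796492398282
[329.12675083 171.57733394] vs crop ellipse ctr (329.6, 170.2)
[[ 0.95   0.313 -0.001]
 [ 0.313 -0.95   0.002]
 [-0.    -0.002 -1.   ]]
```

Call:
{"fn": "servo_tool", "kwargs": {"turn": [[0,0,0],[0,0,-0.2],[0,0,-0.4],[0,0,-0.8],[0,0,-0.8],[0,0,-0.8],[0,0,-0.8],[0,0,-0.8]], "slide": [[0.7,1.5,1],[1.6,3.3,1.5],[2.5,5.2,1.5],[3.4,7.1,1.5],[4.3,9,1.5],[5.2,10.9,1.5],[5.9,12.2,1.5],[6.3,13.1,1.5]], "hand": [1,1,1,1,1,1,1,1]}}

```text
clock: 1.1
tcp_pos: [0.4008, -0.2456, 0.2762]
orientation: [-3.117, -0.393, -0.0]
contact_force: [0.7, -0.6, -0.3]
grip_width: 0.0854
gripper_force: 0.0
```

Call:
{"fn": "servo_tool", "kwargs": {"turn": [[0,0,0],[0,0,0]], "slide": [[0,0,0],[0,0,0]], "hand": [1,1]}}

```text
clock: 1.35
tcp_pos: [0.3994, -0.2489, 0.2761]
orientation: [3.118, 0.387, -0.001]
contact_force: [-0.7, 0.4, 0.3]
grip_width: 0.0854
gripper_force: 0.0
```

Run:
```python
from h import *
im,d,c=grab("wrist"); cv2.imwrite("pics/w1.png",im[...,::-1]); np.savez("w1.npz",im=im,d=d,**c); print(c)
P=cloud(d,c);H,S,V=cv2.split(cv2.cvtColor(im,cv2.COLOR_RGB2HSV))
red=((H<6)|(H>172))&(S>150)&(abs(P[...,2]-.168)<.004)
q=P[red]; print(len(q))
if len(q)>20: print(q.mean(0),cv2.minAreaRect(q[:,:2].astype(np.float32)*1000))
```

```text
{'fovy': 61.619634033792984, 'cx': 318.6660119860574, 'cy': 200.80728276544804, 'R': array([[ 2.45641373e-01, -9.69360775e-01, -6.71941255e-05],
       [-9.16289091e-01, -2.32215336e-01,  3.26328576e-01],
       [-3.16345724e-01, -8.00982301e-02, -9.45256397e-01]]), 't': array([-0.34031529,  0.2517254 ,  0.52981655])}
572
[ 0.40456556 -0.25071591  0.16752262] ((403.20709228515625, -251.1573028564453), (22.679471969604492, 22.941959381103516), 11.630584716796875)
```

View pics/w1.png

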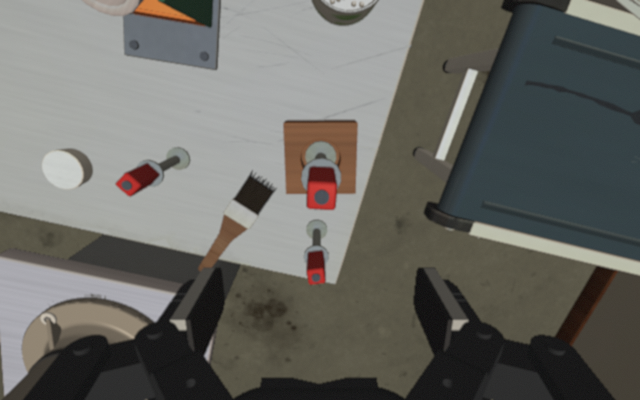

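The wrist view shows the holder at (320,157) and the chosen handle's top at (321,195), centred between the fingers. The wrist measures the handle at yaw 11.6° and the tool is at 14.2°, so I correct for that and descend.

Call:
{"fn": "servo_tool", "kwargs": {"turn": [[0,0,-0.3],[0,0,-0.5],[0,0,-0.5],[0,0,-0.5],[0,0,-0.5],[0,0,-0.5],[0,0,-0.5]], "slide": [[0.1,0,-0.5],[0.1,0,-1.5],[0.1,0,-2.5],[0.1,0,-3.5],[0.1,0,-4.5],[0.1,0,-5],[0.1,0,-5]], "hand": [1,1,1,1,1,1,1]}}

```text
clock: 2.28
tcp_pos: [0.4021, -0.2482, 0.1252]
orientation: [-3.124, -0.319, 0.003]
contact_force: [-0.5, 1.0, 0.8]
grip_width: 0.0856
gripper_force: 0.0
```

Call:
{"fn": "servo_tool", "kwargs": {"turn": [[0,0,0],[0,0,0],[0,0,0],[0,0,0],[0,0,0],[0,0,0],[0,0,0],[0,0,0]], "slide": [[0,0,0],[0,0,0],[0,0,0],[0,0,0],[0,0,0],[0,0,0],[0,0,0],[0,0,0]], "hand": [0,0,0,0,0,0,0,0], "squeeze": 100}}

```text
clock: 3.28
tcp_pos: [0.4037, -0.2487, 0.127]
orientation: [3.124, 0.32, 0.002]
contact_force: [-0.0, -0.6, 6.1]
grip_width: 0.0229
gripper_force: 98.0
```

Call:
{"fn": "servo_tool", "kwargs": {"turn": [[0,0,0],[0,0,0],[0,0,0],[0,0,0],[0,0,0],[0,0,0]], "slide": [[0,0,0.5],[0,0,1.5],[0,0,3],[0,0,4.5],[0,0,6],[0,0,6.3]], "hand": [0,0,0,0,0,0]}}

```text
clock: 4.03
tcp_pos: [0.4039, -0.2484, 0.3186]
orientation: [3.122, 0.32, 0.007]
contact_force: [0.1, -0.4, -2.1]
grip_width: 0.0228
gripper_force: 98.4
```

Call:
{"fn": "servo_tool", "kwargs": {"turn": [[0.1,-1,0],[0.18,-2,0],[0.27,-3,0],[0.36,-4,0],[0.45,-5,0],[0.55,-6,0],[0.64,-6.97,0],[0.64,-6.97,0]], "slide": [[0,0.8,0],[-0.1,1.7,0],[-0.2,2.6,0],[-0.3,3.5,0],[-0.4,4.4,0],[-0.5,5.3,0],[-0.5,6.2,0],[-0.5,6.2,0]], "hand": [0,0,0,0,0,0,0,0]}}

```text
clock: 5.03
tcp_pos: [0.4015, -0.0672, 0.3025]
orientation: [-2.982, -0.312, -0.925]
contact_force: [-0.2, -0.1, -1.6]
grip_width: 0.0232
gripper_force: 98.6
```

Call:
{"fn": "servo_tool", "kwargs": {"turn": [[0,0,0],[0,0,0],[0,0,0]], "slide": [[0,0,0],[0,0,0],[0,0,0]], "hand": [0,0,0]}}

```text
clock: 5.4
tcp_pos: [0.4042, -0.0692, 0.3063]
orientation: [-2.983, -0.308, -0.936]
contact_force: [-0.4, 0.0, -2.8]
grip_width: 0.0231
gripper_force: 98.6
```

Run:
```python
from h import *
from scipy.spatial.transform import Rotation as Ro
o=r.get_obs(); T=Ro.from_rotvec(o["orientation"]).as_matrix(); print(o["tcp_pos"],o["joints"].round(2),T.round(3),o["grip_width"])
foot=o["tcp_pos"]+.119*T[:,2]; print("foot pred",foot)
for n in("top","side","wrist"):
    im,d,c=grab(n); np.savez(f"{n}2.npz",im=im,d=d,**c); print(n,"foot px",proj(c,foot),"mouth px",proj(c,np.array([.5142,-.0512,.1357])))
    cv2.imwrite(f"pics/{n}2.png",im[...,::-1])
    if n!="wrist":
        u,v=proj(c,foot+np.array([0,0,.02])).astype(int); k=cv2.resize(im[v-50:v+50,u-50:u+50,::-1],(400,400),interpolation=cv2.INTER_CUBIC); cv2.imwrite(f"pics/k{n}.png",k); print(u,v)
a=cv2.imread("pics/ktop.png");b=cv2.imread("pics/kside.png"); cv2.imwrite("pics/k2.png",np.hstack([a,b]))
```

```text
[ 0.40420457 -0.06919616  0.30630052] [ 0.52 -0.34 -0.29  2.4  -0.55  0.55 -0.76] [[ 0.803  0.186  0.566]
 [ 0.186 -0.981  0.059]
 [ 0.566  0.058 -0.822]] 0.02307695359585892
foot pred [ 0.47154265 -0.06220983  0.20843442]
top foot px [335.75001593 184.68173889] mouth px [328.94345511 171.52812187]
336 182
side foot px [315.90276855 148.06231085] mouth px [297.14833998 170.79122639]
315 141
wrist foot px [318.08933774 194.51444935] mouth px [311.61859235 174.29894576]
```

View pics/k2.png

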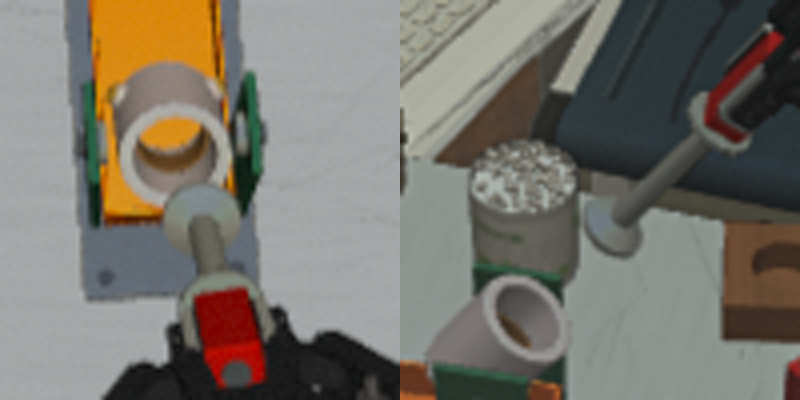

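View pics/wrist2.png

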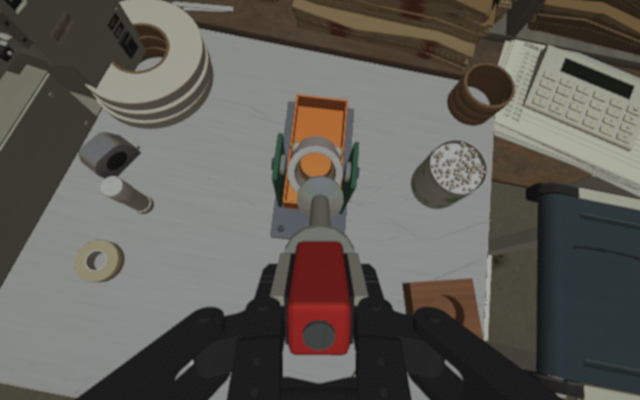

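The ejector is held firmly. In the top crop the foot disc is at (203,222) and the sleeve mouth is just beyond it at (175,153). In the side crop the foot is at (612,227) and the mouth at (523,320). The wrist view has the foot at (321,193) and the mouth at (315,165). Next I fit the foot, flange and rim circles in each view.

```bash
cat > rel.py <<'E'
from h import *
from scipy.spatial.transform import Rotation as Ro
from scipy.optimize import least_squares
def frame(a):
    x=np.cross([0,1,0],a); x/=np.linalg.norm(x); return np.array([x,np.cross(a,x),a])
A=np.array([-np.sin(np.radians(35))*np.cos(.09),-np.sin(np.radians(35))*np.sin(.09),np.cos(np.radians(35))])
def circ(q,r):  # outer hull circle of known radius
    h=cv2.convexHull(q.astype(np.float32))[:,0]
    s=least_squares(lambda c:np.hypot(*(h-c).T)-r,h.mean(0),loss="soft_l1",f_scale=.001); return s.x,np.sqrt(np.mean(s.fun**2)),(cv2.minEnclosingCircle(h.astype(np.float32))[1])
def run(views,tcp,T):
    F=frame(-T[:,2]); G=frame(A); t=F@tcp; M=G@np.array([.5142,-.0512,.1357])
    for n,im,d,c in views:
        P=cloud(d,c); E=P@F.T-t; rr=np.hypot(E[...,0],E[...,1]); out={}
        for nm,lo,hi,R in(("foot",-.125,-.108,.019),("flange",-.022,-.012,.019)):
            m=((rr<.026)&(E[...,2]>lo)&(E[...,2]<hi)&(P[...,2]>.05)).astype(np.uint8)
            m[cv2.inRange(im,(0,0,0),(70,70,70))>0]=0
            q=E[m>0]
            if len(q)>15:
                cc,e,mr=circ(q[:,:2],R); out[nm]=cc; print(n,nm,len(q),"ctr mm",(cc*1e3).round(1),"rms",round(e*1e3,1),"R",round(mr*1e3,1),"zmin",(np.percentile(q[:,2],5)*1e3).round(1))
        S=P@G.T-M; m=(np.hypot(S[...,0],S[...,1])<.036)&(abs(S[...,2])<.006)
        q=S[m]
        if len(q)>20:
            cc,e,mr=circ(q[:,:2],.030); print(n,"mouth",len(q),"ctr mm",(cc*1e3).round(1),"rms",round(e*1e3,1),"R",round(mr*1e3,1),"z",(np.median(q[:,2])*1e3).round(1))
            print("   frame x,y:",F[0].round(2),F[1].round(2))
E
python3 - <<'E'
from rel import *
v=[]
for n in("top","side","wrist"):
    z=np.load(n+"2.npz"); v.append((n,z["im"],z["d"],{k:z[k] for k in("fovy","cx","cy","R","t")}))
o=r.get_obs(); run(v,o["tcp_pos"],Ro.from_rotvec(o["orientation"]).as_matrix())
E
```

```text
top foot 145 ctr mm [-2.4  0.1] rms 0.6 R 19.5 zmin -115.1
top flange 76 ctr mm [-2.3  0.4] rms 1.3 R 18.1 zmin -17.0
top mouth 258 ctr mm [ 0.7 -0.9] rms 0.8 R 30.3 z -0.3
   frame x,y: [ 0.82 -0.    0.57] [-0.03  1.    0.05]
side foot 104 ctr mm [-1.  -0.1] rms 1.1 R 19.2 zmin -116.0
side flange 74 ctr mm [-1.1  0.2] rms 1.0 R 18.4 zmin -17.1
side mouth 225 ctr mm [ 2.  -0.5] rms 0.8 R 31.0 z -0.9
   frame x,y: [ 0.82 -0.    0.57] [-0.03  1.    0.05]
wrist foot 977 ctr mm [-1.4 -1.8] rms 0.3 R 19.1 zmin -114.3
wrist flange 1013 ctr mm [-1.6 -1.3] rms 1.2 R 18.1 zmin -17.2
wrist mouth 810 ctr mm [ 1.5 -2.8] rms 0.3 R 30.0 z -1.5
   frame x,y: [ 0.82 -0.    0.57] [-0.03  1.    0.05]
```

Call:
{"fn": "servo_tool", "kwargs": {"turn": [[0,0,0],[0,0,0],[0,0,0],[0,0,0],[0,0,0]], "slide": [[0.3,0.3,-0.4],[0.6,0.3,-0.9],[0.9,0.3,-1.4],[1.03,0.33,-1.72],[1.03,0.33,-1.72]], "hand": [0,0,0,0,0]}}

```text
clock: 6.18
tcp_pos: [0.4346, -0.0586, 0.2536]
orientation: [-2.982, -0.309, -0.933]
contact_force: [0.7, -0.5, -2.3]
grip_width: 0.0229
gripper_force: 98.6
```

```bash
cat > look.py <<'E'
from rel import *
import sys
o=r.get_obs(); T=Ro.from_rotvec(o["orientation"]).as_matrix(); p=o["tcp_pos"]
F=frame(A); M=np.array([.5142,-.0512,.1357]); off=(F@(p-M))*1e3
print("tcp",p.round(4),"toolz",T[:,2].round(3),"want",(-A).round(3),"joints",o["joints"].round(2),"F",o["contact_force"].round(1))
print("tcp in mouth frame mm",off.round(1),"(want 3.0,-0.8); foot-tip k",round(off[2]-118,1),"tilt err turn units",(np.degrees(np.cross(T[:,2],-A))/5).round(2))
if len(sys.argv)>1: run([(n,)+grab(n) for n in sys.argv[1:]],p,T)
E
python3 look.py top side wrist
```

```text
tcp [ 0.4346 -0.0586  0.2536] toolz [ 0.564  0.06  -0.823] want [ 0.571  0.052 -0.819] joints [ 0.53 -0.19 -0.4   2.43 -0.62  0.35 -0.72] F [ 0.7 -0.5 -2.3]
tcp in mouth frame mm [ 2.100e+00 -1.000e-01  1.424e+02] (want 3.0,-0.8); foot-tip k 24.4 tilt err turn units [-0.08 -0.09 -0.06]
top foot 129 ctr mm [-2.7  0.7] rms 0.6 R 19.2 zmin -114.1
top flange 65 ctr mm [-2.9  0.3] rms 1.7 R 17.0 zmin -16.7
top mouth 227 ctr mm [ 0.7 -0.6] rms 0.4 R 30.2 z -0.2
   frame x,y: [ 0.82 -0.    0.57] [-0.03  1.    0.05]
side foot 89 ctr mm [-0.7 -0.3] rms 0.6 R 19.6 zmin -115.4
side flange 70 ctr mm [-1.2 -0. ] rms 1.1 R 18.2 zmin -16.8
side mouth 175 ctr mm [ 2.3 -0.1] rms 1.0 R 30.7 z -0.8
   frame x,y: [ 0.82 -0.    0.57] [-0.03  1.    0.05]
wrist foot 920 ctr mm [-0.6 -2. ] rms 0.3 R 19.1 zmin -113.7
wrist flange 994 ctr mm [-1.  -1.8] rms 1.5 R 18.2 zmin -16.8
wrist mouth 1150 ctr mm [ 1.7 -2.7] rms 0.5 R 29.9 z -1.5
   frame x,y: [ 0.82 -0.    0.57] [-0.03  1.    0.05]
```

Call:
{"fn": "servo_tool", "kwargs": {"turn": [[-0.08,-0.09,-0.06],[-0.08,-0.09,-0.06],[-0.08,-0.09,-0.06],[-0.08,-0.09,-0.06],[-0.08,-0.09,-0.06],[-0.08,-0.09,-0.06]], "slide": [[0.02,-0.02,0.02],[0.02,-0.02,0.02],[0.18,0,-0.22],[0.37,0.01,-0.49],[0.5,0.02,-0.67],[0.5,0.02,-0.67]], "hand": [0,0,0,0,0,0]}}

```text
clock: 7.08
tcp_pos: [0.4499, -0.0582, 0.2339]
orientation: [2.973, 0.304, 0.943]
contact_force: [0.1, -0.7, -2.5]
grip_width: 0.023
gripper_force: 98.8
```

```bash
python3 look.py top side wrist
```

```text
tcp [ 0.4499 -0.0582  0.2339] toolz [ 0.572  0.051 -0.819] want [ 0.571  0.052 -0.819] joints [ 0.7  -0.12 -0.58  2.43 -0.72  0.27 -0.62] F [ 0.1 -0.7 -2.5]
tcp in mouth frame mm [  3.4  -1.  117.5] (want 3.0,-0.8); foot-tip k -0.5 tilt err turn units [0.01 0.01 0.  ]
top foot 267 ctr mm [-0.1 -1.3] rms 6.4 R 25.9 zmin -120.4
top flange 60 ctr mm [-3.   0.3] rms 1.5 R 17.3 zmin -16.2
top mouth 313 ctr mm [ 0.9 -0.8] rms 0.4 R 30.4 z -0.2
   frame x,y: [ 0.82 -0.    0.57] [-0.03  1.    0.04]
side foot 165 ctr mm [-3.2  3.8] rms 6.8 R 26.0 zmin -119.4
side flange 79 ctr mm [-1.2  0.6] rms 0.8 R 19.3 zmin -17.2
side mouth 224 ctr mm [ 2.1 -0.8] rms 0.7 R 31.2 z 0.1
   frame x,y: [ 0.82 -0.    0.57] [-0.03  1.    0.04]
wrist foot 1901 ctr mm [4.7 0.3] rms 7.3 R 26.1 zmin -120.4
wrist flange 1007 ctr mm [-1.5 -1.3] rms 0.8 R 18.2 zmin -17.0
wrist mouth 2097 ctr mm [ 2.  -2.8] rms 0.5 R 29.8 z -1.3
   frame x,y: [ 0.82 -0.    0.57] [-0.03  1.    0.04]
```

Call:
{"fn": "servo_tool", "kwargs": {"turn": [[0,0,0],[0,0,0],[0,0,0],[0,0,0]], "slide": [[0.1,0.01,-0.17],[0.27,0.03,-0.4],[0.49,0.05,-0.72],[0.49,0.05,-0.72]], "hand": [0,0,0,0]}}

```text
clock: 7.72
tcp_pos: [0.4645, -0.0564, 0.2116]
orientation: [2.974, 0.304, 0.942]
contact_force: [-0.1, 0.7, -2.0]
grip_width: 0.023
gripper_force: 98.6
```

```bash
python3 look.py
```

```text
tcp [ 0.4645 -0.0564  0.2116] toolz [ 0.571  0.052 -0.819] want [ 0.571  0.052 -0.819] joints [ 0.74 -0.04 -0.66  2.43 -0.72  0.18 -0.62] F [-0.1  0.7 -2. ]
tcp in mouth frame mm [ 2.7 -0.5 90.8] (want 3.0,-0.8); foot-tip k -27.2 tilt err turn units [-0. -0. -0.]
```

The foot is 27 mm into the bore and aligned, but joint 6 is close to its lower limit. I lean the ejector 5° towards vertical about its foot, which the bore and the 0.2 rad tolerance allow, and push on.

Call:
{"fn": "servo_tool", "kwargs": {"turn": [[-0.02,0.25,0],[-0.05,0.5,0],[-0.07,0.75,0],[-0.09,1,0],[-0.09,1,0],[-0.09,1,0],[-0.09,1,0]], "slide": [[0.07,0.01,0.05],[0.14,0.01,0.09],[0.22,0.02,0.14],[0.29,0.03,0.18],[0.39,0.04,0],[0.54,0.05,-0.17],[0.54,0.05,-0.17]], "hand": [0,0,0,0,0,0,0]}}

```text
clock: 8.6
tcp_pos: [0.4807, -0.0551, 0.2072]
orientation: [3.012, 0.308, 0.811]
contact_force: [-0.1, 0.6, -2.8]
grip_width: 0.0228
gripper_force: 98.6
```

```bash
cat >> look.py <<'E'
x,y,z=T.T; ft=p+.118*z+.003*(-x) if False else p+.118*z
Fo=frame(-z); ft=ft-.003*Fo[0]+.0007*Fo[1]
print("foot in sleeve mm",(F@(ft-M)*1e3+[0,0,70]).round(1),"angle deg",np.degrees(np.arccos(-z@A)).round(1))
E
python3 look.py
```

```text
tcp [ 0.4807 -0.0551  0.2072] toolz [ 0.498  0.044 -0.866] want [ 0.571  0.052 -0.819] joints [ 0.79  0.03 -0.75  2.35 -0.19  0.26 -1.16] F [-0.1  0.6 -2.8]
tcp in mouth frame mm [13.5  0.1 77.9] (want 3.0,-0.8); foot-tip k -40.1 tilt err turn units [ 0.09 -0.99  0.  ]
foot in sleeve mm [ 0.2 -0.  30.6] angle deg 5.0
```

```bash
python3 look.py top side wrist | grep -v foot
python3 - <<'E'
from h import *
a=[]
for n,(u,v) in(("top",(328,165)),("side",(300,165)),("wrist",(315,190))):
    im,d,c=grab(n)
    if n=="wrist": u,v=proj(c,np.array([.514,-.051,.12])).astype(int)
    s=60 if n=="wrist" else 35
    a.append(cv2.resize(im[v-s:v+s,u-s:u+s,::-1],(260,260),interpolation=cv2.INTER_CUBIC))
cv2.imwrite("pics/s3.png",np.hstack(a))
E
```

```text
tcp [ 0.4807 -0.0551  0.2072] toolz [ 0.498  0.044 -0.866] want [ 0.571  0.052 -0.819] joints [ 0.79  0.03 -0.75  2.35 -0.19  0.26 -1.16] F [-0.1  0.6 -2.8]
top flange 51 ctr mm [-3.   0.7] rms 0.3 R 16.9 zmin -17.7
top mouth 224 ctr mm [ 0.6 -0.7] rms 0.5 R 30.5 z -0.5
   frame x,y: [ 0.87 -0.    0.5 ] [-0.02  1.    0.04]
side flange 68 ctr mm [-1.7  0.5] rms 0.4 R 19.3 zmin -17.0
side mouth 224 ctr mm [ 2.3 -1.1] rms 0.7 R 31.1 z -0.6
   frame x,y: [ 0.87 -0.    0.5 ] [-0.02  1.    0.04]
wrist flange 1002 ctr mm [-1.9 -1.6] rms 1.0 R 18.1 zmin -17.1
wrist mouth 1891 ctr mm [ 1.8 -2.9] rms 0.5 R 29.9 z -1.5
   frame x,y: [ 0.87 -0.    0.5 ] [-0.02  1.    0.04]
```

View pics/s3.png

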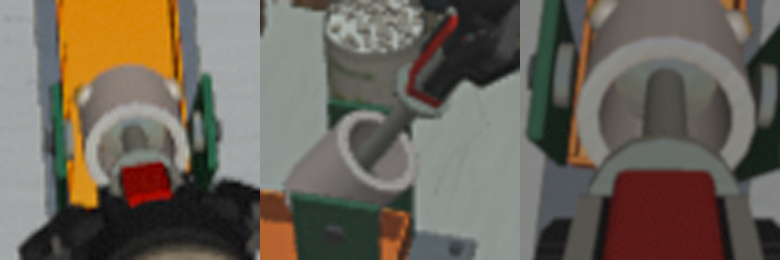

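The foot is inside the bore and the grip hasn't slipped: the flange sits where it was relative to the TCP. I keep pushing along the sleeve's axis.

Call:
{"fn": "servo_tool", "kwargs": {"turn": [[0,0,0],[0,0,0],[0,0,0],[0,0,0]], "slide": [[0.08,0.01,-0.11],[0.16,0.01,-0.23],[0.26,0.02,-0.38],[0.26,0.02,-0.38]], "hand": [0,0,0,0]}}

```text
clock: 9.4
tcp_pos: [0.4885, -0.0543, 0.1954]
orientation: [3.013, 0.309, 0.811]
contact_force: [-0.0, 0.1, -1.9]
grip_width: 0.0229
gripper_force: 98.6
```

```bash
python3 look.py
```

```text
tcp [ 0.4885 -0.0543  0.1954] toolz [ 0.498  0.045 -0.866] want [ 0.571  0.052 -0.819] joints [ 0.75  0.07 -0.73  2.35 -0.07  0.22 -1.28] F [-0.   0.1 -1.9]
tcp in mouth frame mm [13.1  0.2 63.8] (want 3.0,-0.8); foot-tip k -54.2 tilt err turn units [ 0.09 -1.    0.  ]
foot in sleeve mm [-0.2  0.1 16.5] angle deg 5.0
```

Call:
{"fn": "servo_tool", "kwargs": {"turn": [[0,0.05,0],[0,0.1,0],[0,0.2,0],[0,0.2,0],[0,0.2,0]], "slide": [[0.09,0.01,-0.1],[0.19,0.02,-0.22],[0.34,0.03,-0.36],[0.34,0.03,-0.36],[0.34,0.03,-0.36]], "hand": [0,0,0,0,0]}}

```text
clock: 10.02
tcp_pos: [0.4986, -0.0536, 0.1851]
orientation: [3.02, 0.309, 0.786]
contact_force: [-0.7, 0.0, -2.2]
grip_width: 0.0229
gripper_force: 98.9
```

```bash
python3 look.py
python3 - <<'E'
from h import *
O=np.array([.5541,-.048]);c5,s5=np.cos(.09),np.sin(.09)
a=[]
for n in("top","side"):
    im,d,c=grab(n);P=cloud(d,c);H,S,V=cv2.split(cv2.cvtColor(im,cv2.COLOR_RGB2HSV))
    X=P[...,0]-O[0];Y=P[...,1]-O[1];sx=X*c5+Y*s5;sy=-X*s5+Y*c5
    m=(sx>-.04)&(sx<.11)&(abs(sy)<.033)&(P[...,2]>.014)&(P[...,2]<.075)&(S<165)
    q=np.c_[sx[m],sy[m],P[m][:,2]]; print(n,len(q),q.mean(0).round(3) if len(q) else"",np.percentile(q[:,2],95) if len(q) else "")
    u,v=proj(c,np.array([.57,-.046,.05])).astype(int); a.append(cv2.resize(im[v-45:v+45,u-45:u+45,::-1],(380,380),interpolation=cv2.INTER_CUBIC))
cv2.imwrite("pics/s4.png",np.hstack(a))
E
```

```text
tcp [ 0.4986 -0.0536  0.1851] toolz [ 0.483  0.044 -0.874] want [ 0.571  0.052 -0.819] joints [ 0.67  0.11 -0.67  2.33  0.06  0.22 -1.41] F [-0.7  0.  -2.2]
tcp in mouth frame mm [15.5  0.2 49.6] (want 3.0,-0.8); foot-tip k -68.4 tilt err turn units [ 0.1  -1.19 -0.  ]
foot in sleeve mm [0.2 0.  2.5] angle deg 6.0
top 7 [ 0.029 -0.007  0.026] 0.0610698232198408
side 59 [0.029 0.005 0.032] 0.038239556545440485
```

View pics/s4.png

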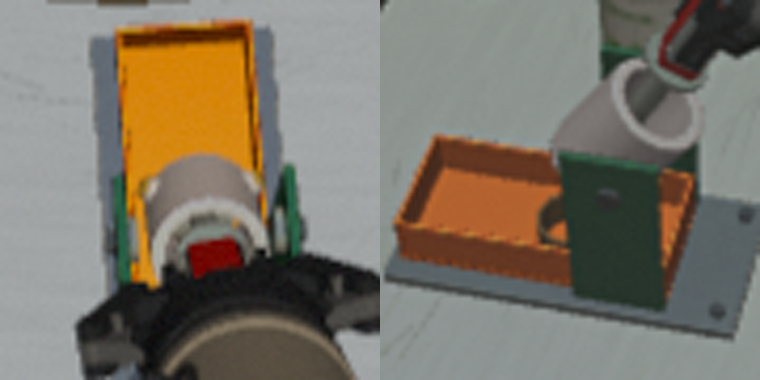

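The side crop shows the core lying in the orange tray at (553,222). I now withdraw along the bore axis.

Call:
{"fn": "servo_tool", "kwargs": {"turn": [[0,0,0],[0,0,0],[0,0,0],[0,0,0],[0,0,0],[0,0,0],[0,0,0],[0,0,0]], "slide": [[-0.1,-0.01,0.14],[-0.35,-0.03,0.5],[-0.63,-0.06,0.9],[-0.9,-0.08,1.3],[-1.2,-0.11,1.72],[-1.5,-0.14,2.16],[-1.8,-0.16,2.6],[-1.8,-0.16,2.6]], "hand": [0,0,0,0,0,0,0,0]}}

```text
clock: 11.12
tcp_pos: [0.4449, -0.0588, 0.2642]
orientation: [3.017, 0.308, 0.789]
contact_force: [0.9, -0.6, -3.3]
grip_width: 0.0227
gripper_force: 98.9
```

```bash
cat > back.py <<'E'
from h import *
from scipy.spatial.transform import Rotation as Ro
o=r.get_obs(); p=o["tcp_pos"]; R=Ro.from_rotvec(o["orientation"]); G=Ro.from_rotvec([3.124,.32,.002])
print(p.round(4),o["joints"].round(2),"turn units",(np.degrees((G*R.inv()).as_rotvec())/5).round(2),"slide to grasp pose",((np.array([.4037,-.2487,.127])-p)/.03).round(2),o["contact_force"].round(1))
E
python3 back.py; python3 look.py|tail -1
```

```text
[ 0.4449 -0.0588  0.2642] [ 0.84 -0.17 -0.69  2.32 -0.46  0.49 -0.88] turn units [-0.52  5.79  0.  ] slide to grasp pose [-1.37 -6.33 -4.57] [ 0.9 -0.6 -3.3]
foot in sleeve mm [ 1.7 -0.5 98.2] angle deg 5.8
```

Call:
{"fn": "servo_tool", "kwargs": {"turn": [[0,0,0],[-0.1,1,0],[-0.2,2,0],[-0.27,3,0],[-0.36,4,0],[-0.45,5,0],[-0.52,5.79,0],[-0.52,5.79,0]], "slide": [[0,0,0.7],[0,-0.5,1.6],[-0.2,-1.5,1.7],[-0.5,-2.7,1.7],[-0.8,-3.9,1.7],[-1.1,-5.1,1.7],[-1.37,-6,1.7],[-1.37,-6.33,1.7]], "hand": [0,0,0,0,0,0,0,0]}}

```text
clock: 12.12
tcp_pos: [0.4045, -0.2494, 0.3132]
orientation: [-3.123, -0.318, -0.001]
contact_force: [-0.2, 1.1, -3.0]
grip_width: 0.0226
gripper_force: 98.5
```

Call:
{"fn": "servo_tool", "kwargs": {"turn": [[0,0,0],[0,0,0],[0,0,0]], "slide": [[0,0,0],[0,0,0],[0,0,0]], "hand": [0,0,0]}}

```text
clock: 12.5
tcp_pos: [0.4037, -0.2475, 0.3144]
orientation: [3.125, 0.321, 0.0]
contact_force: [-0.0, 0.5, -3.2]
grip_width: 0.0228
gripper_force: 98.5
```

```bash
python3 back.py
cat > hold.py <<'E'
from rel import *
o=r.get_obs(); p=o["tcp_pos"]
for n in("top","side","wrist"):
    im,d,c=grab(n);P=cloud(d,c);H,S,V=cv2.split(cv2.cvtColor(im,cv2.COLOR_RGB2HSV))
    E=P-p; rr=np.hypot(E[...,0],E[...,1])
    for nm,lo,hi,R in(("foot",-.125,-.104,.019),("flange",-.022,-.010,.019)):
        m=(rr<.026)&(E[...,2]>lo)&(E[...,2]<hi)&(im.max(-1)>70)
        if m.sum()>15:
            cc,e,mr=circ(P[m][:,:2]*1.0,R); print(n,nm,m.sum(),cc.round(4),"rms mm",round(e*1e3,1))
    m=(H>5)&(H<16)&(S>90)&(abs(P[...,2]-.034)<.006)&(abs(P[...,0]-.4)<.07)&(abs(P[...,1]+.248)<.07)
    q=P[m][:,:2].astype(np.float32)*1000
    if len(q)>50: print(n,"holder",len(q),cv2.minAreaRect(q))
E
python3 hold.py
```

```text
[ 0.4037 -0.2475  0.3144] [ 1.    0.11 -0.62  1.88  0.07  1.17 -1.01] turn units [-0.01 -0.01 -0.  ] slide to grasp pose [-0.   -0.04 -6.25] [-0.   0.5 -3.2]
top foot 164 [ 0.4009 -0.2475] rms mm 0.4
top flange 61 [ 0.4016 -0.2466] rms mm 1.2
top holder 894 ((401.95166015625, -247.73486328125), (82.59491729736328, 84.25875091552734), 14.600460052490234)
side foot 103 [ 0.4011 -0.2467] rms mm 1.3
side flange 66 [ 0.4019 -0.2472] rms mm 1.2
side holder 571 ((403.31719970703125, -247.3365020751953), (83.56868743896484, 89.26174926757812), 12.671632766723633)
wrist foot 1215 [ 0.4026 -0.2499] rms mm 0.4
wrist flange 1064 [ 0.4024 -0.2494] rms mm 1.5
wrist holder 2766 ((403.89569091796875, -250.53526306152344), (83.54774475097656, 81.44223022460938), 14.623018264770508)
```

The foot is within about 1.5 mm of the hole's centre and upright. I shift it by that and lower it.

Call:
{"fn": "servo_tool", "kwargs": {"turn": [[0,0,0],[0,0,0],[0,0,0],[0,0,0],[0,0,0],[0,0,0],[0,0,0],[0,0,0]], "slide": [[0.04,-0.02,-0.7],[0.04,-0.02,-1.8],[0.04,-0.02,-3],[0.04,-0.02,-4.2],[0.04,-0.02,-5],[0.04,-0.02,-5.6],[0.04,-0.02,-6],[0.04,-0.02,-6.1]], "hand": [0,0,0,0,0,0,0,0]}}

```text
clock: 13.65
tcp_pos: [0.4048, -0.2489, 0.1308]
orientation: [-3.124, -0.319, 0.001]
contact_force: [-0.1, -0.8, -2.1]
grip_width: 0.023
gripper_force: 98.7
```

Call:
{"fn": "servo_tool", "kwargs": {"turn": [[0,0,0],[0,0,0],[0,0,0]], "slide": [[0,0,-0.04],[0,0,-0.08],[0,0,-0.08]], "hand": [0,0,0]}}

```text
clock: 14.02
tcp_pos: [0.4051, -0.2492, 0.1292]
orientation: [3.125, 0.319, 0.0]
contact_force: [0.7, -0.3, -1.2]
grip_width: 0.0227
gripper_force: 98.7
```

Call:
{"fn": "servo_tool", "kwargs": {"turn": [[0,0,0],[0,0,0],[0,0,0]], "slide": [[0,0,-0.04],[0,0,-0.08],[0,0,-0.08]], "hand": [0,0,0]}}

```text
clock: 14.4
tcp_pos: [0.4052, -0.2492, 0.127]
orientation: [3.125, 0.319, -0.0]
contact_force: [-1.4, 0.2, 4.5]
grip_width: 0.023
gripper_force: 99.5
```

The foot is on the holder's floor: the force has risen to the same level as at the grasp. I release and retreat upward.

Call:
{"fn": "servo_tool", "kwargs": {"turn": [[0,0,0],[0,0,0],[0,0,0],[0,0,0],[0,0,0],[0,0,0],[0,0,0],[0,0,0]], "slide": [[0,0,0],[0,0,0],[0,0,0],[0,0,0],[0,0,0],[0,0,0],[0,0,0],[0,0,0]], "hand": [0.5,0.8,1,1,1,1,1,1]}}

```text
clock: 15.4
tcp_pos: [0.4049, -0.249, 0.1264]
orientation: [-3.125, -0.319, 0.001]
contact_force: [-0.1, 0.4, 0.6]
grip_width: 0.0853
gripper_force: 0.0
```

Call:
{"fn": "servo_tool", "kwargs": {"turn": [[0,0,0],[0,0,0],[0,0,0],[0,0,0],[0,0,0],[0,0,0],[0,0,0],[0,0,0]], "slide": [[0,0,0.3],[0,0,1],[0,0,2],[0,0,3],[0,0,4],[0,0,5],[0,0,5.5],[0,0,5.5]], "hand": [1,1,1,1,1,1,1,1]}}

```text
clock: 16.4
tcp_pos: [0.4053, -0.2492, 0.2922]
orientation: [3.125, 0.319, 0.001]
contact_force: [-0.4, -0.1, -0.1]
grip_width: 0.0852
gripper_force: 0.0
```

Run:
```python
from h import *
o=r.get_obs(); print(o["tcp_pos"],o["grip_width"],o["contact_force"].round(1))
a=[]
for n in("side","wrist"):
    im,d,c=grab(n);P=cloud(d,c);H,S,V=cv2.split(cv2.cvtColor(im,cv2.COLOR_RGB2HSV))
    m=((H<6)|(H>172))&(S>150)&(abs(P[...,2]-.168)<.006)&(abs(P[...,0]-.4)<.05)&(abs(P[...,1]+.25)<.05); q=P[m]; print(n,"handle top",len(q),q.mean(0).round(4))
    a.append(im[60:260,200:440,::-1] if n=="side" else im[:260,:,::-1])
w=cv2.resize(a[1],(480,195)); s=cv2.resize(a[0],(480,400),interpolation=cv2.INTER_CUBIC); cv2.imwrite("pics/end.png",np.vstack([s,w]))
```

```text
[ 0.4052733  -0.24917305  0.29216647] 0.08523706876308021 [-0.4 -0.1 -0.1]
side handle top 57 [ 0.4029 -0.2446  0.168 ]
wrist handle top 536 [ 0.4067 -0.2504  0.1673]
```

View pics/end.png

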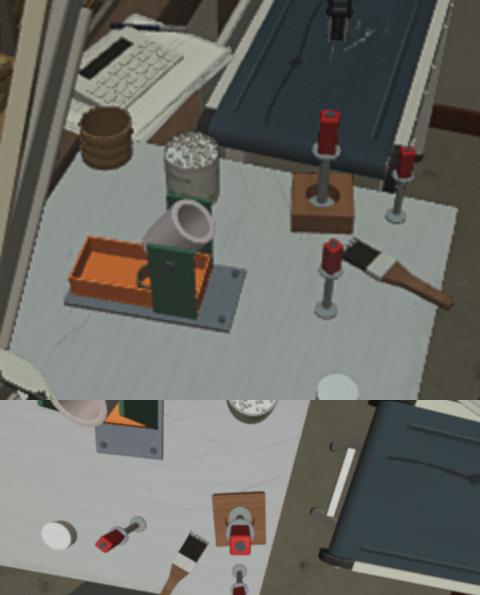

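The ejector stands upright and released in its holder at (323,185), with its handle top at 0.168 m. The core lies in the tray at (145,272), and the bystanders in view have not moved. I hand the job in.

```bash
python3 -c "
from bench import r
print(r.hand_in())"
```

```text
the job is handed in; nothing more can be done
None
```

I handed the job in at about 16.5 s of the 58 s: the core was driven out into the orange tray and the ejector stands upright and released in its holder, but the hand-in returned no verdict, so I can't say whether it was judged a pass.

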